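# Unclamp a bonded laminate and set it on the cooling rest

## Task

Swing the clamp bar of the sloped bonding press well up off the flat black laminate, then slide the laminate up out of its guides. Carry it to the plywood cooling rest and lower it gently until its lower edge stands on the ledge and its plain back lies flat on the board, roughly centred and with its rib outward, then let go; do not drop it, and leave the other things on the bench alone.

Things in the scene. Friction and masses are not known exactly. Their poses are not given: they have to be found in the camera images.
- press_face: Sloped aluminium bed of the bonding press, fixed, left or right of the centre line. Origin: middle of the corner of face and bottom ledge, 45 mm above the bench. Axes: z up the slope (28 degrees off vertical, top leaning towards the robot), x out of the face (away from the robot and up), y along the ledge. Bed 130 mm wide, 12 mm thick; face reaches z = 115 mm.
- guide_top (a point): Middle of the bed's face at the top of its two C-shaped edge guides (press z = 5 to 90 mm). They hold the laminate's side edges with 1.5 mm play each side and 2 mm in thickness; lips end 14 mm out of the face, the middle 88 mm is open. The laminate comes out only by sliding up along z, and is free once its lower edge passes this point.
- clamp_bar (a joint): Angle of the steel clamp bar, rad: 0 lying across the laminate (starts at 0 to 0.1), growing as its free end swings out of the face, up to 1.9. Closed, it runs from the hinge towards -y at press z = 67 to 83 mm, x = 16 to 28 mm, with a rubber pad beneath, and blocks the laminate's rib. The hinge is stiff (0.12 Nm): the bar stays where it is left. From 0.7 on it is well clear.
- bar_hinge (a point): Point on the bar's hinge axis, which is parallel to the press's z axis, at press x = 22, y = 70, z = 75 mm.
- bar_grip (a point): Centre of the top end of the bar's handle: a steel rod 14 mm in diameter at the bar's free end, 148 mm from the hinge axis, parallel to the press's z axis (also while it swings), with 82 mm free length from the bar up to this end at press z = 165 mm.
- plate: The laminate: flat, black, rigid, 180 mm long (z), 100 mm wide (y), 8 mm thick (x 0 to 8), about 0.25 kg. Origin: middle of its back face's lower edge. At the start it stands on the press's ledge, axes as the press's, the upper 65 mm beyond the bed: pinch it there across its thickness, tool along the slope. A rib 76 mm long, 12 wide, 12 high crosses its front at z = 45 to 57 mm.
- rest_face: Sloped plywood board of the cooling rest, fixed, on the other side of the centre line from the press. Axes as the press's: z up the slope (28 degrees off vertical), x out of the face, y across; origin mid-width on the face, 45 mm above the bench. Board 120 mm wide, 12 mm thick; face reaches z = 100 mm in the middle, z = 150 mm at both sides of an open notch.
- rest_notch (a point): Bottom middle of the 64 mm wide, 50 mm deep notch in the board's top, on the face (rest z = 100 mm): room for a finger behind the laminate. Below it a rigid aluminium ledge sticks 26 mm out, with a lip 8 mm high that leaves a 22 mm wide trough. The ledge's top is set anywhere from rest z = 0 to 30 mm and is not reported: find it by lowering the laminate down the slope till it touches.
- glue_bottle: White glue bottle, 56 mm in diameter, 150 mm tall, origin under its centre; to be left alone.
- tape_roll: Grey tape roll lying flat, 84 mm in diameter, 25 mm high, origin under its centre; to be left alone.
- screwdriver: Screwdriver lying on the bench; to be left alone.
- wrench: Steel wrench lying on the bench; to be left alone.
- resin_can: Can, 80 mm in diameter, 110 mm tall, origin under its centre; to be left alone.
- mix_cup: White plastic cup, 72 mm in diameter, 85 mm tall, origin under its centre; to be left alone.
- hammer: Hammer lying on the bench; to be left alone.
There are look-alikes about, which are no part of the job. Of the things shaped like the plate, the black one is meant.

How it is judged:
By the outcome, as a careful person would: the job done as asked, in the order asked, and still so for the second after the job is handed in, with the robot touching nothing.
It also fails if it takes over 58 s, if anything falls off the work surface, if the arm or the gripper's body presses on something with over 40 N, if the wrist force passes 120 N, or if a joint passes its speed limit or range.

## Robot

A 6-joint arm with a two-finger parallel gripper is mounted at the origin on the work surface. World frame = base frame: x ahead of the robot, y to its left, z up, the work surface at z = 0. Lengths are in mm, angles in rad, forces in N, time in s.
With the tool pointing down it reaches from about 375 to 925 mm from the base axis. Payload 5.7 kg.
Tool frame: the origin (TCP) lies midway between the tips of the shut fingers; the grasp point (between the pads) lies 19 mm behind it; z points along the fingers, y is the line along which they close (so a half turn about z gives the same grasp; the last joint's range is limited). The gripper opens to 85 mm and grips with 20 to 120 N. Pads are 22 mm wide; open, the fingers measure 114 mm over their backs; the gripper's body (76 mm by 85 mm) begins 54 mm behind the grasp point. The pads swing forward as they close: fully open they stand 13 mm farther back than shut.
Start: joints at [-1.417, 0.359, 1.51, -0, 1.272, -0.115], TCP at [159.331, -578.426, 231.267] pointing down, gripper open.
Joint ranges: [-2.97, 2.97], [-1.01, 2.36], [0.21, 2.38], [-0.96, 4.11], [0.2, 2.71], [-2.98, 2.98]. Speed limits (rad/s): [2.39, 2.39, 3.14, 3.14, 3.14, 3.14].

## Interface

Orientations are given as a unit quaternion [w, x, y, z].
In Python, from bench import robot gives the robot as it stands.
- The arm moves only by the tool apply_moves, never from a script. Its argument "increments" is a list of rows, each a list of 7 numbers: the shift along the tool's x, y, z as a fraction of full scale, then the turn, a rotation vector about the tool's x, y, z as a fraction of full scale, then the closure in counts, from 0 (fully open) to 255 (shut). A call has exactly 8 rows; each row is the pose to reach, as a shift and turn from the pose commanded when the call began, along the tool's axes at that moment, turning the shorter way round; what a row does not reach only later rows make up. Full scale, the value 1, is 200 mm for a shift and pi rad for a turn. A row lasts 1/10 s, in which the tool goes at most 50 mm and 8.59 degrees, less where a joint would pass 70% of its speed; a pose out of reach is approached as far as the arm can. A call with a number of a shift or a turn outside -1 to 1 is refused whole. A call with a gripper value outside its range is refused whole. The fingers move at their own pace and stop on an object; "squeeze" is the grip in N (left out, the last holds). Time passes only in rows, so rows that repeat a pose let the fingers close, or fill a call up. It gives the time, the measured TCP pose, the force, the opening and the grip force at its end, in the units of the state.
- robot.get_obs(): the state, without advancing time (a new reading comes with each control period).
- robot.grab_frame(name): name is "side" or "top"; returns a dict with "frame" (400x640x3 uint8, red, green, blue), "intrinsics" (3x3 intrinsics, pixels), "k1" (the pictures are not rectified: a ray, as slopes to the right and down, at radius r is drawn at 1 + k1 r^2 times it, then the intrinsics apply), "pose" (4x4, takes a point from camera to world coordinates). Camera axes: x right, y down, z forward; pixel columns grow to the right and rows downward; lengths in mm; the calibration is good to about 2 mm. A picture is of the moment at which its call begins. There is no depth.
- robot.close_job(): hands the job in; it is judged then, once.
The state is a dict: "t": time; "joints": joint angles; "qd": joint speeds; "joint_torque": joint torques, N m; "tcp_pos": TCP position; "tcp_rot": TCP orientation; "wrist_force": force on the tool from outside, world axes, zero at the start; "torque": the same for the moment, N m; "opening": finger opening in mm; "grasp_force": force on a finger pad.
Only numpy, scipy, OpenCV 4.12 (cv2) and the standard library are available. Lean on these libraries where they do the work, as an engineer would, in place of code of your own. Each camera call takes 0.05 s, during which the arm holds its last target. There are 200 camera calls.

## Working session

There is one attempt and no reset: what is moved stays moved. The work goes in short steps, Python scripts to look and compute and a tool call to move; the robot and the scene stay as the last step left them, time stands still between calls to the robot, and variables do not carry over. Pictures are saved under pics/ and viewed, at most 10 in all, crops included, and the job is handed in when it is done.

Besides the shell and the picture viewer there is one more tool, called after "Call:" as a command line: name --pt "numbers of a row" for each row, then --argument value for the rest. apply_moves: Moves the arm, as the interface text tells. Its arguments: {"type":"object","properties":{"increments":{"type":"array","items":{"type":"array","items":{"type":"number"}}},"squeeze":{"type":"number"}},"required":["increments"]}

```bash
ls; mkdir -p pics
python3 - <<'E'
from bench import robot
import cv2,pickle
d={}
for n in("side","top"):
    f=robot.grab_frame(n);d[n]=f
    cv2.imwrite(f"pics/{n}0.png",f["frame"][:,:,::-1])
    print(n,f["intrinsics"],f["k1"],f["pose"])
pickle.dump(d,open("f0.pkl","wb"))
print(robot.get_obs())
E
```

```text
pics
side [[364.89269831   0.         316.86434494]
 [  0.         364.89269831 198.96312332]
 [  0.           0.           1.        ]] -0.006131143865792978 [[-9.89619049e-01 -1.08981805e-01  9.36861987e-02  3.99533420e+02]
 [-1.43319079e-01  6.99990716e-01 -6.99623213e-01  8.09506208e+02]
 [ 1.06667312e-02 -7.05787478e-01 -7.08343318e-01  9.86191388e+02]
 [ 0.00000000e+00  0.00000000e+00  0.00000000e+00  1.00000000e+00]]
top [[456.2881234    0.         301.17271761]
 [  0.         456.2881234  203.19437489]
 [  0.           0.           1.        ]] 0.03927710718978412 [[-1.82191562e-02 -9.92206504e-01  1.23265223e-01  3.27663428e+02]
 [-9.99815299e-01  1.73254364e-02 -8.31848916e-03 -1.80657720e+01]
 [ 6.11803526e-03 -1.23394012e-01 -9.92338897e-01  1.59658416e+03]
 [ 0.00000000e+00  0.00000000e+00  0.00000000e+00  1.00000000e+00]]
{'t': 0.1, 'joints': array([-1.41709977e+00,  3.59450060e-01,  1.51132585e+00,  2.01568518e-05,
        1.27252291e+00, -1.15105945e-01]), 'qd': array([ 0.00041954, -0.00140987, -0.00290486,  0.00063511,  0.00049902,
       -0.00070623]), 'joint_torque': array([-1.43205907e-03, -5.28655672e+01, -2.79349548e+01, -2.80069180e-04,
        5.01205810e-03,  3.00193747e-06]), 'tcp_pos': array([ 159.24683049, -577.83783552,  230.52685716]), 'tcp_rot': array([-8.53112980e-04,  9.90981777e-01,  1.33993992e-01, -6.83043806e-06]), 'wrist_force': array([0.13713986, 1.2283987 , 0.37971085]), 'torque': array([-0.02071124,  0.04125319, -0.01369587]), 'grasp_force': 0.0, 'opening': 85.16995734723868}
```

View pics/side0.png

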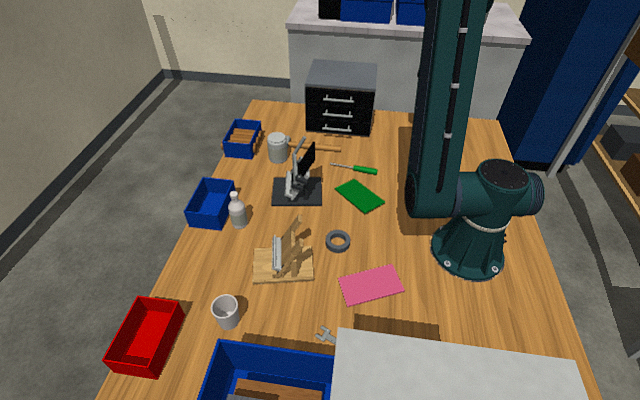

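View pics/top0.png

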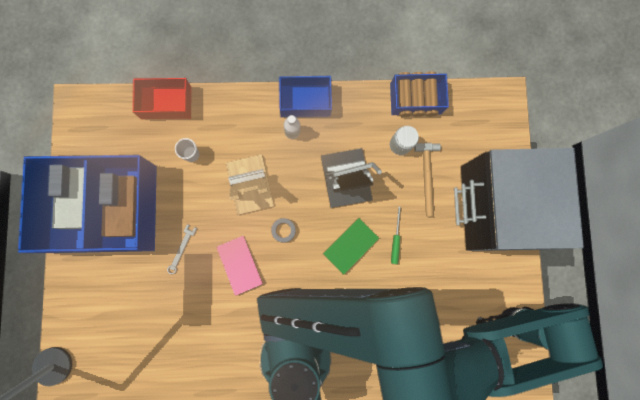

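View crops.

The images show three plate-shaped things: a green one at top (351,246), a pink one at top (241,265), and the black one in the press, at top (350,180) and side (307,160). I choose the black one and will check it in a close crop.

Run:
```python
import cv2,pickle,numpy as np
d=pickle.load(open("f0.pkl","rb"))
def crop(n,u,v,w,h,s): return cv2.resize(np.ascontiguousarray(d[n]["frame"][v:v+h,u:u+w,::-1]),None,fx=s,fy=s,interpolation=cv2.INTER_CUBIC)
# press: top & side; 
a=crop("top",310,130,80,90,5);b=crop("side",265,125,80,90,5)
cv2.imwrite("pics/press.png",np.hstack([a,b]))
a=crop("top",215,140,80,90,5);b=crop("side",245,205,80,90,5)
cv2.imwrite("pics/rest.png",np.hstack([a,b]))
```

```text
(no output)
```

View pics/press.png

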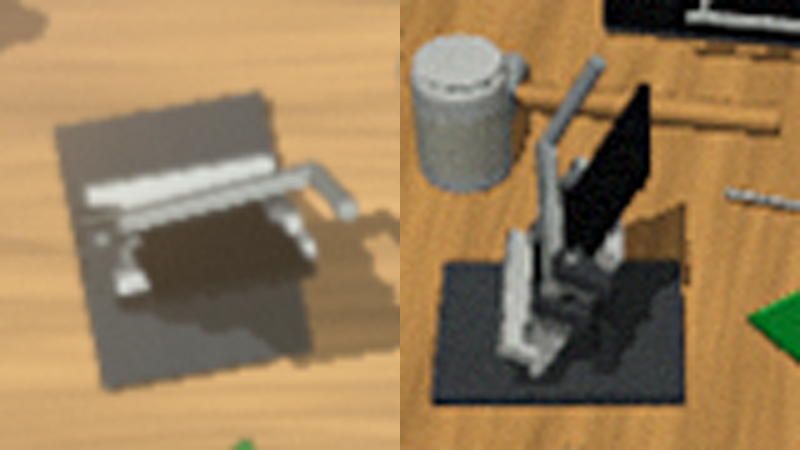

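View pics/rest.png

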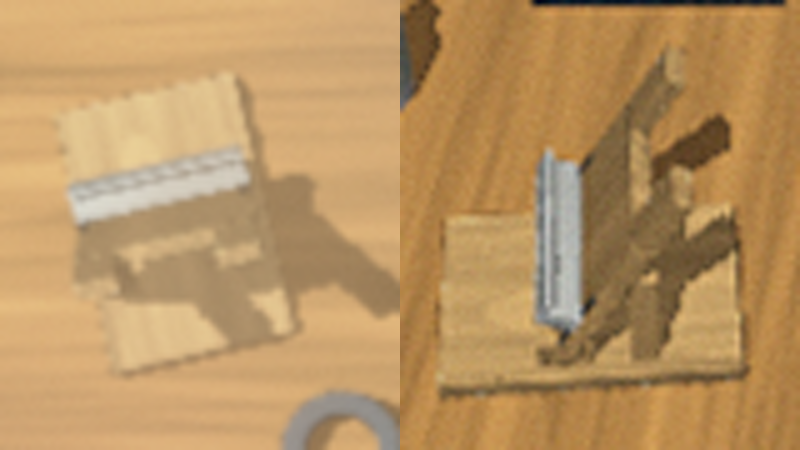

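```bash
cat > h.py <<'E'
import numpy as np,cv2,pickle
from scipy.optimize import least_squares
from scipy.spatial.transform import Rotation as R
d=pickle.load(open("f0.pkl","rb"))
def proj(f,P):
    T=np.linalg.inv(f["pose"]);c=np.atleast_2d(P)@T[:3,:3].T+T[:3,3]
    return cv2.projectPoints(c,np.zeros(3),np.zeros(3),np.array(f["intrinsics"]),np.array([f["k1"],0,0,0]))[0][:,0]
A=np.radians(28);s,c=np.sin(A),np.cos(A)
def frame(psi):
    return R.from_euler('z',psi).as_matrix()@np.array([[c,0,-s],[0,1,0],[s,0,c]])
def W(q,P): return np.atleast_2d(P)@frame(q[2]).T+np.array([q[0],q[1],45])
def grip(th,z=165): return np.array([22+148*np.sin(th),70-148*np.cos(th),z])
E
cat > fit.py <<'E'
from h import *
def px(o,u,v): return ((u+.5)/5-.5+o[0],(v+.5)/5-.5+o[1])
PT,PS=(310,130),(185,125)   # side crops begin at u=400 -> origin 265-80
RT,RS=(215,140),(165,205)
def pr(q):
    obs=[("side",PS,648,160,[0,50,180]),("side",PS,648,88,[0,-50,180]),
     ("side",PS,597,63,grip(q[3])),("side",PS,545,145,grip(q[3],83)),
     ("top",PT,346,210,grip(q[3])),("top",PT,312,170,grip(q[3],80)),("top",PT,118,225,[22,70,80])]
    return np.concatenate([proj(d[n],W(q,P))[0]-px(o,u,v) for n,o,u,v,P in obs])
def rr(q):
    z=q[3]
    obs=[("side",RS,548,152,[26,-60,z+8]),("side",RS,541,322,[26,60,z+8]),
     ("top",RT,70,188,[26,60,z+8]),("top",RT,243,148,[26,-60,z+8]),
     ("top",RT,79,226,[0,60,z]),("top",RT,250,187,[0,-60,z]),
     ("side",RS,670,45,[0,-60,150]),("side",RS,686,55,[-12,-60,150]),
     ("side",RS,688,178,[-12,60,150]),("side",RS,672,170,[0,60,150]),
     ("top",RT,262,263,[-12,-60,150])]
    return np.concatenate([proj(d[n],W(q,P))[0]-px(o,u,v) for n,o,u,v,P in obs])
a=least_squares(pr,[560,-100,.1,.05],x_scale=[10,10,.1,.1],loss="soft_l1")
b=least_squares(rr,[560,150,.1,15],x_scale=[10,10,.1,10],loss="soft_l1")
for x,f in((a,pr),(b,rr)): print(x.x.round(3));print(f(x.x).reshape(-1,2).round(1).tolist())
np.save("press.npy",a.x);np.save("rest.npy",b.x)
def box(x,y,z):
    return [([X,Y,z[0]],[X,Y,z[1]]) for X in x for Y in y]+[([X,y[0],Z],[X,y[1],Z]) for X in x for Z in z]+[([x[0],Y,Z],[x[1],Y,Z]) for Y in y for Z in z]
def ov(q,n,o,segs,S=5):
    u,v=o;f=d[n];im=cv2.resize(np.ascontiguousarray(f["frame"][v:v+56,u:u+76,::-1]),None,fx=S,fy=S,interpolation=cv2.INTER_CUBIC)
    for p,r in segs:
        uv=(proj(f,W(q,[p,r]))-np.array([u,v])+.5)*S-.5
        cv2.line(im,*[tuple(int(t) for t in w) for w in uv.round()],(0,0,255),1,cv2.LINE_AA)
    return im
sp=box((0,8),(-50,50),(0,180))+[(grip(a.x[3],83),grip(a.x[3])),([22,70,75],grip(a.x[3],75))]+box((-12,0),(-65,65),(0,115))
sr=box((-12,0),(-60,60),(0,150))+box((0,26),(-60,60),(b.x[3],b.x[3]+8))
I=np.vstack([np.hstack([ov(a.x,"top",(315,140),sp),ov(a.x,"side",(278,133),sp)]),np.hstack([ov(b.x,"top",(220,150),sr),ov(b.x,"side",(250,210),sr)])])
cv2.imwrite("pics/ov.png",I)
E
python3 fit.py
```

```text
[ 6.31691e+02 -1.87324e+02  1.73000e-01  6.00000e-02]
[[-0.1, 2.2], [-0.7, -1.0], [-0.1, -0.7], [0.4, -1.2], [0.2, -0.2], [0.4, 0.4], [-4.7, 0.4]]
[6.09301e+02 1.51912e+02 2.02000e-01 1.65710e+01]
[[-0.6, 0.0], [-0.2, -2.4], [-0.3, 0.1], [0.0, 0.5], [-0.1, -1.1], [0.2, -0.8], [-0.1, -0.4], [0.3, -1.3], [1.2, 5.8], [0.5, 6.3], [0.1, -0.2]]
```

View pics/ov.png

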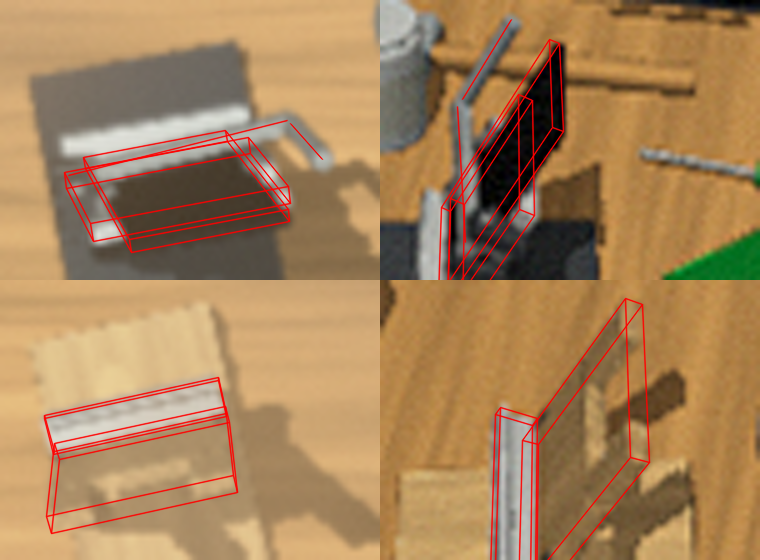

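Overlay: the press model lines up with the black plate (top edge at side crop (560,45)–(563,133)) and with the handle tip (517,20). The rest's ledge fits, but its near prong at side crop (640,460) looks doubtful, so I'll take one closer look.

```bash
cat > ov2.py <<'E'
from h import *
q=np.load("rest.npy");f=d["side"];u,v,S=272,205,8
im=cv2.resize(np.ascontiguousarray(f["frame"][v:v+72,u:u+48,::-1]),None,fx=S,fy=S,interpolation=cv2.INTER_CUBIC);raw=im.copy()
pts=[(60,0),(60,150),(32,150),(32,100),(-32,100),(-32,150),(-60,150),(-60,0),(60,0)]
for x,col in((0,(0,0,255)),(-12,(255,0,0))):
    uv=(proj(f,W(q,[[x,a,b] for a,b in pts]))-[u,v]+.5)*S-.5
    cv2.polylines(im,[uv.round().astype(np.int32)],False,col,1,cv2.LINE_AA)
cv2.imwrite("pics/ov2.png",np.hstack([raw,im]))
E
python3 ov2.py
```

```text
(no output)
```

View pics/ov2.png

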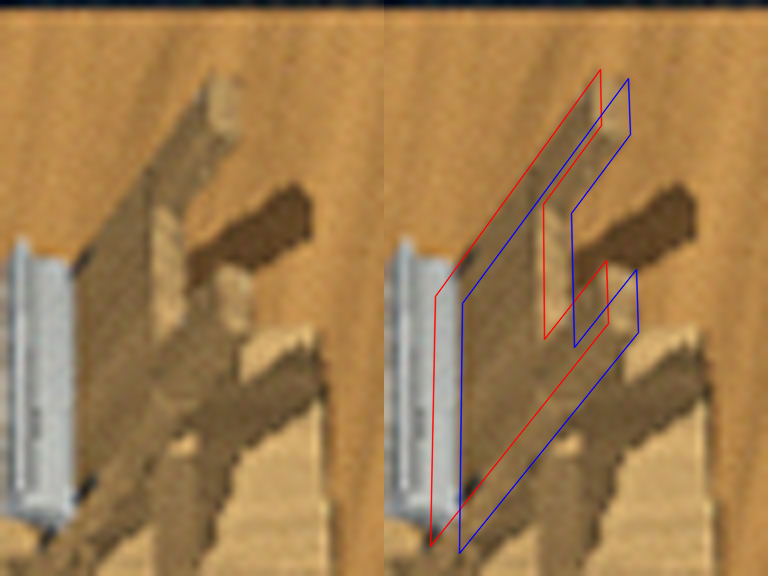

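The raw crop makes the notch and both prongs clear. The near prong's top is at about (235,298), and the far prong's top is at (225,105). The earlier mismatch was my misreading, so I'll refit with these points and check the yaw against the base plates.

```bash
cat > fit2.py <<'E'
from h import *
f5=lambda o,u,v:((u+.5)/5-.5+o[0],(v+.5)/5-.5+o[1])
f8=lambda u,v:((u+.5)/8-.5+272,(v+.5)/8-.5+205)
RT,RS=(215,140),(165,205)
def rr(q):
    z=q[3]
    obs=[("side",f5(RS,548,152),[26,-60,z+8]),("top",f5(RT,70,188),[26,60,z+8]),("top",f5(RT,243,148),[26,-60,z+8]),
     ("top",f5(RT,79,226),[0,60,z]),("top",f5(RT,250,187),[0,-60,z]),("top",f5(RT,262,263),[-12,-60,150]),
     ("side",f8(215,72),[0,-60,150]),("side",f8(212,130),[0,-32,150]),("side",f8(240,78),[-12,-60,150]),
     ("side",f8(155,205),[0,-32,100]),("side",f8(158,335),[0,32,100]),
     ("side",f8(219,262),[0,32,150]),("side",f8(248,268),[-12,32,150]),("side",f8(252,331),[-12,60,150])]
    return np.concatenate([proj(d[n],W(q,P))[0]-uv for n,uv,P in obs])
b=least_squares(rr,np.load("rest.npy"),x_scale=[10,10,.1,10],loss="soft_l1")
print(b.x.round(3));print(rr(b.x).reshape(-1,2).round(1).tolist());np.save("rest.npy",b.x)
def gnd(n,uv,z=10):
    f=d[n];x=cv2.undistortPoints(np.array([[uv]],float),np.array(f["intrinsics"]),np.array([f["k1"],0,0,0]))[0,0]
    r=f["pose"][:3,:3]@[x[0],x[1],1];o=f["pose"][:3,3];return (o+r*(z-o[2])/r[2])[:2]
def yaw(n,o,p,q):  # edge along y
    e=gnd(n,f5(o,*p))-gnd(n,f5(o,*q));return np.arctan2(-e[0],e[1])
PT,PS=(310,130),(185,125)
print("press yaw",yaw("top",PT,(55,128),(262,92)),yaw("top",PT,(105,388),(312,355)),
 "from x edges",yaw("top",PT,(55,128),(105,388))%np.pi-np.pi/2,yaw("top",PT,(262,92),(312,355))%np.pi-np.pi/2)
print("rest yaw",yaw("top",RT,(60,120),(238,73)),yaw("top",RT,(115,373),(297,328)),"x",yaw("top",RT,(238,73),(297,328))%np.pi-np.pi/2)
for n,uv in(("bottle",(292,130)),("tape",(284,231)),("can",(406,140)),("cup",(187,150))): print(n,gnd("top",uv,60 if n!="tape" else 20).round())
E
python3 fit2.py
```

```text
[6.09957e+02 1.52267e+02 2.02000e-01 2.00870e+01]
[[-0.3, -0.5], [-0.4, 0.2], [-0.1, 0.6], [-0.2, -1.0], [0.1, -0.7], [-0.0, -0.4], [-0.1, -0.3], [0.5, -0.6], [0.3, 0.1], [0.2, -0.0], [0.0, 0.6], [0.1, -0.2], [0.2, 0.2], [0.0, 0.2]]
press yaw 0.15787772912519352 0.1414801322721545 from x edges 0.16313949355347623 0.15018458137849633
rest yaw 0.24833374099095049 0.22711764450016228 x 0.2142151461590116
bottle [774.  -4.]
tape [428.  30.]
can [ 732. -396.]
cup [709. 357.]
```

```bash
cat > plan.py <<'E'
from h import *
from bench import robot
press=np.load("press.npy");rest=np.load("rest.npy")
def toolR(q,th=0,back=0):  # tool x=+Y, y=+X, z=-Z of the press frame turned by th about its z
    F=frame(q[2])@R.from_euler('z',th).as_matrix()
    return np.c_[F[:,1],F[:,0],-F[:,2]]
def cur():
    o=robot.get_obs();w,x,y,z=o["tcp_rot"];return o["tcp_pos"],R.from_quat([x,y,z,w]).as_matrix(),o
def inc(P,Rt,cp=None):
    p,r,o=cur() if cp is None else cp
    t=r.T@(np.ravel(P)-p)/200; w=R.from_matrix(r.T@Rt).as_rotvec()/np.pi
    print("inc",np.r_[t,w].round(4).tolist())
def where(q):  # tcp in press/rest axes
    p,r,o=cur();F=frame(q[2])
    print("t %.1f local"%o["t"],((p-[q[0],q[1],45])@F).round(1),"rot err",R.from_matrix(toolR(q).T@r).as_rotvec().round(3),
     "F local",(o["wrist_force"]@F).round(1),"M",(o["torque"]@F).round(2),"open",round(o["opening"],1),"grasp",round(o["grasp_force"],1),"j",o["joints"].round(2))
E
python3 - <<'E'
import numpy as np
import h
src=open("fit.py").read().split("a=least")[0];exec(src)
def pr2(q):
    r=pr(q).reshape(-1,2)[:-1].ravel()
    return np.r_[r,(q[2]-.158)/.008]
a=least_squares(pr2,[630,-187,.16,.06],x_scale=[10,10,.1,.1],loss="soft_l1");print(a.x.round(3),pr2(a.x).round(1));np.save("press.npy",a.x)
from plan import *
q=press=a.x;th=q[3]
g=grip(th);print("grip",g,W(q,g))
T=W(q,g+[0,0,60]);print("pre",T)
inc(T,toolR(q,th))
# halfway
E
```

```text
[ 6.30905e+02 -1.86375e+02  1.59000e-01  7.30000e-02] [-0.1  2.6 -0.4 -0.6 -0.1 -0.6  0.4 -1.2 -0.4 -0.1  0.   0.5  0.1]
grip [ 32.73306713 -77.61030205 165.        ] [[ 595.23147624 -270.68991531  206.053597  ]]
pre [[ 567.4178166  -275.14559828  259.03045257]]
inc [2.3695, -0.9174, -0.1405, -0.1323, 0.1093, -0.4777]
```

Call:
apply_moves --pt "1 -0.5 -0.2 -0.05 0.04 -0.2 0" --pt "1 -0.5 -0.2 -0.05 0.04 -0.2 0" --pt "1 -0.5 -0.2 -0.05 0.04 -0.2 0" --pt "1 -0.5 -0.2 -0.05 0.04 -0.2 0" --pt "1 -0.5 -0.2 -0.05 0.04 -0.2 0" --pt "1 -0.5 -0.2 -0.05 0.04 -0.2 0" --pt "1 -0.5 -0.2 -0.05 0.04 -0.2 0" --pt "1 -0.5 -0.2 -0.05 0.04 -0.2 0" --squeeze 40

```text
t: 0.9
tcp_pos: [325.0, -429.6, 270.9]
tcp_rot: [0.068, 0.897, 0.432, 0.071]
wrist_force: [0.4, -0.0, -0.6]
opening: 85.1
grasp_force: 0.0
```

Run:
```python
from plan import *
q=press;th=q[3];g=grip(th)
inc(W(q,g+[0,0,60]),toolR(q,th));where(q)
```

```text
inc [1.3492, 0.439, 0.2374, -0.0849, 0.0648, -0.2783]
t 0.9 local [-194.6 -191.8  359.4] rot err [ 0.258 -0.212  0.802] F local [ 0.  -0.1 -0.7] M [-0.01  0.12 -0.08] open 85.1 grasp 0.0 j [-1.15  0.15  1.71  0.16  1.15 -0.54]
```

Call:
apply_moves --pt "1 0.35 0.1 -0.085 0.065 -0.278 0" --pt "1 0.35 0.1 -0.085 0.065 -0.278 0" --pt "1 0.35 0.1 -0.085 0.065 -0.278 0" --pt "1 0.35 0.1 -0.085 0.065 -0.278 0" --pt "1 0.35 0.1 -0.085 0.065 -0.278 0" --pt "1 0.35 0.1 -0.085 0.065 -0.278 0" --pt "1 0.35 0.1 -0.085 0.065 -0.278 0" --pt "1 0.35 0.1 -0.085 0.065 -0.278 0"

```text
t: 1.7
tcp_pos: [505.2, -317.9, 277.4]
tcp_rot: [0.163, 0.603, 0.76, 0.179]
wrist_force: [-0.3, 0.6, -0.4]
opening: 85.4
grasp_force: 0.0
```

Run:
```python
from plan import *
q=press;th=q[3];g=grip(th)
inc(W(q,g+[0,0,40]),toolR(q,th));where(q)
```

```text
inc [0.143, 0.2683, 0.3413, 0.0001, -0.0002, -0.0008]
t 1.7 local [ -18.8 -109.9  273.2] rot err [-0.     0.001 -0.07 ] F local [-0.3  0.7 -0.3] M [ 0.01  0.23 -0.03] open 85.4 grasp 0.0 j [-0.95  0.18  1.76  0.51  1.03 -1.41]
```

Call:
apply_moves --pt "0.143 0.268 0.34 0 0 0 0" --pt "0.143 0.268 0.34 0 0 0 0" --pt "0.143 0.268 0.34 0 0 0 0" --pt "0.143 0.268 0.34 0 0 0 0" --pt "0.143 0.268 0.34 0 0 0 0" --pt "0.143 0.268 0.34 0 0 0 0" --pt "0.143 0.268 0.34 0 0 0 0" --pt "0.143 0.268 0.34 0 0 0 0"

```text
t: 2.5
tcp_pos: [576.9, -272.7, 243.0]
tcp_rot: [0.164, 0.602, 0.76, 0.179]
wrist_force: [-0.7, 0.6, 0.7]
opening: 85.2
grasp_force: 0.0
```

Run:
```python
from plan import *
q=press;th=q[3];g=grip(th)
g[2]=122;inc(W(q,g),toolR(q,th));where(q)
S=7;ims=[]
for n,u,v in(("top",330,140),("side",270,110)):
    f=robot.grab_frame(n);im=cv2.resize(np.ascontiguousarray(f["frame"][v:v+80,u:u+56,::-1]),None,fx=S,fy=S,interpolation=cv2.INTER_CUBIC)
    ims.append(im)
cv2.imwrite("pics/pre.png",np.hstack(ims))
```

```text
inc [-0.0039, -0.0067, 0.4214, 0.0005, 0.0001, -0.0002]
t 2.5 local [ 33.9 -76.7 206.3] rot err [-0.002 -0.    -0.072] F local [-0.2  0.7  0.9] M [-0.    0.27 -0.01] open 85.2 grasp 0.0 j [-0.78  0.25  1.76  0.51  0.89 -1.28]
```

View pics/pre.png

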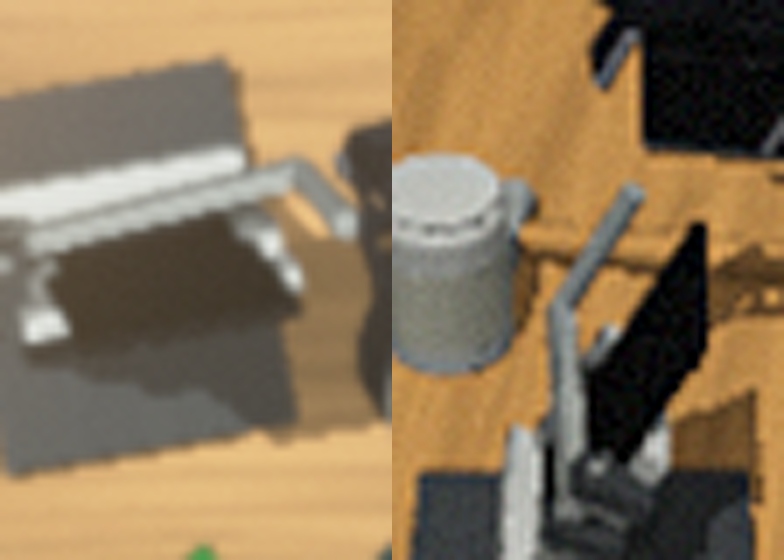

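Run:
```python
from plan import *
p,r,o=cur()
for n,u,v,ox in(("top",330,140,0),("side",270,110,392)):
    f=d[n]
    P=np.array([p,p+r@[0,42,-13],p+r@[0,-42,-13],p+r@[-11,42,-13],p+r@[-11,-57,-73],W(press,grip(press[3]))[0]])
    print(n,((proj(f,P)-[u,v]+.5)*7-.5+[ox,0]).round().tolist())
```

```text
top [[362.0, 248.0], [354.0, 165.0], [386.0, 347.0], [380.0, 159.0], [455.0, 421.0], [342.0, 223.0]]
side [[667.0, 131.0], [605.0, 81.0], [751.0, 141.0], [604.0, 69.0], [833.0, 50.0], [632.0, 189.0]]
```

The gripper fingertip shows at side (605,80) and top (352,162), and the rod tip at top (343,222) and side (630,190). Both agree with the predictions, so I'll descend and close.

Call:
apply_moves --pt "-0.004 -0.006 0.1 0 0 0 0" --pt "-0.004 -0.006 0.2 0 0 0 0" --pt "-0.004 -0.006 0.3 0 0 0 0" --pt "-0.004 -0.006 0.42 0 0 0 0" --pt "-0.004 -0.006 0.42 0 0 0 255" --pt "-0.004 -0.006 0.42 0 0 0 255" --pt "-0.004 -0.006 0.42 0 0 0 255" --pt "-0.004 -0.006 0.42 0 0 0 255"

```text
t: 3.4
tcp_pos: [615.6, -267.3, 169.3]
tcp_rot: [0.165, 0.602, 0.761, 0.179]
wrist_force: [0.5, 0.1, -0.3]
opening: 28.1
grasp_force: 0.0
```

Run:
```python
from plan import *
where(press)
```

```text
t 3.4 local [ 33.7 -77.5 122.8] rot err [-0.002 -0.001 -0.073] F local [ 0.3  0.  -0.5] M [ 0.03  0.18 -0.04] open 28.1 grasp 0.0 j [-0.72  0.39  1.78  0.57  0.73 -1.33]
```

Call:
apply_moves --pt "0 0 0 0 0 0 255" --pt "0 0 0 0 0 0 255" --pt "0 0 0 0 0 0 255" --pt "0 0 0 0 0 0 255" --pt "0 0 0 0 0 0 255" --pt "0.001 0.03 0 0 0 -0.013 255" --pt "0.002 0.06 0 0 0 -0.026 255" --pt "0.005 0.089 0 0 0 -0.038 255"

```text
t: 4.2
tcp_pos: [630.4, -262.1, 177.3]
tcp_rot: [0.174, 0.555, 0.796, 0.169]
wrist_force: [-5.1, 0.3, 6.8]
opening: 12.9
grasp_force: 39.1
```

Run:
```python
from plan import *
where(press)
```

```text
t 4.2 local [ 51.  -74.7 122.7] rot err [-0.002  0.    -0.194] F local [-1.2  1.1  8.3] M [ 0.16  0.55 -0.02] open 12.9 grasp 39.1 j [-0.69  0.39  1.75  0.55  0.75 -1.4 ]
```

Call:
apply_moves --pt "0.005 0.089 0 0 0 -0.038 255" --pt "0.025 0.19 0 0 0 -0.083 255" --pt "0.061 0.295 0 0 0 -0.13 255" --pt "0.113 0.393 0 0 0 -0.178 255" --pt "0.179 0.482 0 0 0 -0.226 255" --pt "0.257 0.561 0 0 0 -0.274 255" --pt "0.346 0.627 0 0 0 -0.321 255" --pt "0.346 0.627 0 0 0 -0.321 255"

```text
t: 5.0
tcp_pos: [708.7, -152.1, 227.6]
tcp_rot: [0.231, 0.098, 0.966, 0.064]
wrist_force: [-14.7, 0.6, 8.0]
opening: 13.0
grasp_force: 39.8
```

Run:
```python
from plan import *
where(press)
```

```text
t 5.0 local [158.4  21.5 122.6] rot err [-0.     0.007 -1.208] F local [-9.   2.9 13.8] M [0.34 1.43 0.1 ] open 13.0 grasp 39.8 j [-0.45  0.36  1.64  0.39  0.78 -2.05]
```

Call:
apply_moves --pt "0 0 0 0 0 0 0" --pt "0 0 0 0 0 0 0" --pt "0 0 0 0 0 0 0" --pt "0 0 0 0 0 0 0" --pt "0 0 -0.1 0 0 0 0" --pt "0 0 -0.3 0 0 0 0" --pt "0 0 -0.5 0 0 0 0" --pt "0 0 -0.6 0 0 0 0"

```text
t: 5.8
tcp_pos: [656.1, -166.0, 337.5]
tcp_rot: [0.236, 0.102, 0.964, 0.063]
wrist_force: [0.4, -1.2, 0.5]
opening: 85.6
grasp_force: 0.0
```

Run:
```python
from plan import *
where(press);inc(W(press,[4,0,245]),toolR(press))
```

```text
t 5.8 local [162.1  16.2 245.1] rot err [-0.003 -0.004 -1.201] F local [ 0.4 -1.3  0.3] M [0.04 0.21 0.01] open 85.6 grasp 0.0 j [-0.51  0.19  1.6   0.36  0.99 -2.02]
inc [0.708, -0.361, -0.003, 0.001, 0.0014, 0.3823]
```

Call:
apply_moves --pt "0.7 -0.36 -0.003 0.001 0.001 0.382 0" --pt "0.7 -0.36 -0.003 0.001 0.001 0.382 0" --pt "0.7 -0.36 -0.003 0.001 0.001 0.382 0" --pt "0.7 -0.36 -0.003 0.001 0.001 0.382 0" --pt "0.7 -0.36 -0.003 0.001 0.001 0.382 0" --pt "0.7 -0.36 -0.003 0.001 0.001 0.382 0" --pt "0.708 -0.361 -0.003 0.001 0.001 0.382 0" --pt "0.708 -0.361 -0.003 0.001 0.001 0.382 0"

```text
t: 6.6
tcp_pos: [520.2, -203.4, 260.0]
tcp_rot: [0.155, 0.632, 0.737, 0.184]
wrist_force: [-0.6, 1.2, 0.2]
opening: 85.3
grasp_force: 0.0
```

Run:
```python
from plan import *
where(press);inc(W(press,[4,0,145]),toolR(press))
S=7;ims=[]
for n,u,v in(("top",320,140),("side",265,110)):
    f=robot.grab_frame(n);im=cv2.resize(np.ascontiguousarray(f["frame"][v:v+80,u:u+56,::-1]),None,fx=S,fy=S,interpolation=cv2.INTER_CUBIC)
    for x in(0,8):
        uv=(proj(f,W(press,[[x,50,95],[x,50,180],[x,-50,180],[x,-50,95]]))-[u,v]+.5)*S-.5
        if x==0: cv2.polylines(im,[uv.round().astype(np.int32)],False,(0,0,255),1,cv2.LINE_AA)
    ims.append(im)
cv2.imwrite("pics/pre2.png",np.hstack(ims))
```

```text
t 6.6 local [  2.1   0.7 242.4] rot err [0.003 0.001 0.006] F local [-0.3  1.3  0.4] M [-0.01  0.23  0.01] open 85.3 grasp 0.0 j [-0.75  0.11  1.9   0.5   0.89 -1.17]
inc [-0.0043, 0.0111, 0.4867, -0.0009, -0.0004, -0.002]
```

View pics/pre2.png

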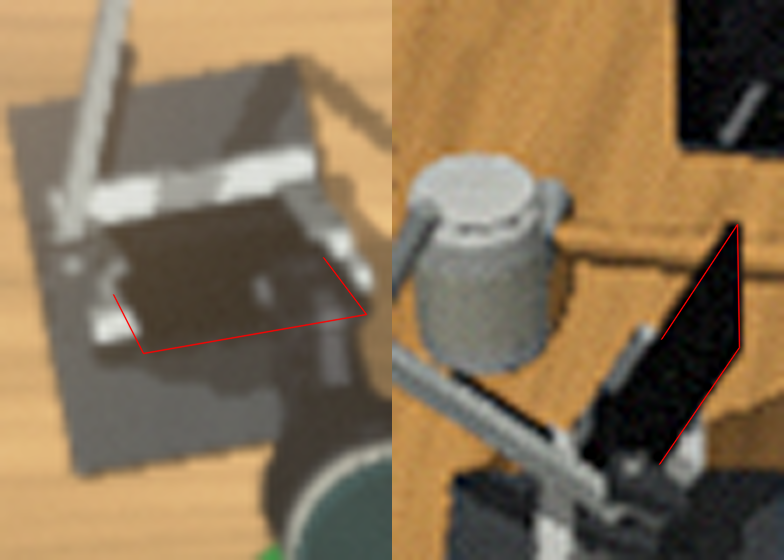

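The bar stands open at top (95,110), clear of the plate. The black plate's edges match the overlay, with corners at side (738,222) and (740,350). I'll descend and pinch it.

Call:
apply_moves --pt "-0.004 0.011 0.12 0 0 -0.002 0" --pt "-0.004 0.011 0.24 0 0 -0.002 0" --pt "-0.004 0.011 0.36 0 0 -0.002 0" --pt "-0.004 0.011 0.487 0 0 -0.002 0" --pt "-0.004 0.011 0.487 0 0 -0.002 150" --pt "-0.004 0.011 0.487 0 0 -0.002 180" --pt "-0.004 0.011 0.487 0 0 -0.002 190" --pt "-0.004 0.011 0.487 0 0 -0.002 195" --squeeze 30

```text
t: 7.5
tcp_pos: [567.6, -196.7, 176.2]
tcp_rot: [0.157, 0.627, 0.741, 0.183]
wrist_force: [0.5, 0.4, 0.7]
opening: 28.9
grasp_force: 0.0
```

Run:
```python
from plan import *
where(press)
```

```text
t 7.5 local [  5.   -0.2 146. ] rot err [ 0.001  0.    -0.008] F local [0.9 0.3 0.4] M [-0.03  0.19  0.  ] open 28.9 grasp 0.0 j [-0.67  0.28  1.93  0.58  0.67 -1.25]
```

Call:
apply_moves --pt "-0.005 -0.005 0 0 0 0.002 205" --pt "-0.005 -0.005 0 0 0 0.002 215" --pt "-0.005 -0.005 0 0 0 0.002 225" --pt "-0.005 -0.005 0 0 0 0.002 255" --pt "-0.005 -0.005 0 0 0 0.002 255" --pt "-0.005 -0.005 0 0 0 0.002 255" --pt "-0.005 -0.005 0 0 0 0.002 255" --pt "-0.005 -0.005 0 0 0 0.002 255"

```text
t: 8.3
tcp_pos: [566.1, -197.4, 174.6]
tcp_rot: [0.156, 0.629, 0.739, 0.183]
wrist_force: [-4.5, -1.5, 4.4]
opening: 7.8
grasp_force: 30.1
```

Run:
```python
from plan import *
where(press)
```

```text
t 8.3 local [  2.8  -0.7 145.3] rot err [ 0.003  0.001 -0.001] F local [-2.1 -0.7  6.1] M [-0.11  0.89  0.02] open 7.8 grasp 30.1 j [-0.67  0.28  1.93  0.59  0.67 -1.25]
```

Call:
apply_moves --pt "0 -0.003 0 0 0 0 255" --pt "0 -0.005 0 0 0 0 255" --pt "0 -0.005 -0.01 0 0 0 255" --pt "0 -0.005 -0.03 0 0 0 255" --pt "0 -0.005 -0.06 0 0 0 255" --pt "0 -0.005 -0.09 0 0 0 255" --pt "0 -0.005 -0.12 0 0 0 255" --pt "0 -0.005 -0.15 0 0 0 255" --squeeze 60

```text
t: 9.1
tcp_pos: [551.5, -199.6, 201.0]
tcp_rot: [0.155, 0.629, 0.739, 0.183]
wrist_force: [-0.1, -0.4, -2.2]
opening: 7.3
grasp_force: 58.4
```

Run:
```python
from plan import *
where(press)
```

```text
t 9.1 local [  2.2  -0.5 175.5] rot err [ 0.003  0.002 -0.001] F local [-1.2 -0.4 -1.8] M [-0.04  0.26  0.04] open 7.3 grasp 58.4 j [-0.7   0.23  1.93  0.55  0.74 -1.22]
```

Call:
apply_moves --pt "0 0 -0.05 0 0 0 255" --pt "0 0 -0.11 0 0 0 255" --pt "0 0 -0.18 0 0 0 255" --pt "0 0 -0.26 0 0 0 255" --pt "0 0 -0.34 0 0 0 255" --pt "0 0 -0.42 0 0 0 255" --pt "0 0 -0.5 0 0 0 255" --pt "0 0 -0.55 0 0 0 255"

```text
t: 9.9
tcp_pos: [500.6, -208.2, 299.4]
tcp_rot: [0.156, 0.629, 0.739, 0.183]
wrist_force: [0.6, -0.3, -2.0]
opening: 7.3
grasp_force: 58.5
```

Run:
```python
from plan import *
where(press)
```

```text
t 9.9 local [  2.7  -1.  286.7] rot err [ 0.002  0.    -0.001] F local [-0.5 -0.4 -2. ] M [-0.02  0.37  0.01] open 7.3 grasp 58.5 j [-0.79  0.04  1.86  0.47  0.99 -1.17]
```

Run:
```python
from plan import *
print(W(rest,[11,0,250]));inc(W(rest,[11,0,250]),toolR(rest))
```

```text
[[504.48544238 130.6913613  270.90108541]]
inc [1.6699, 0.1891, 0.2607, -0.0007, 0.0063, -0.0118]
```

Call:
apply_moves --pt "0.15 0 0 0 0 0 255" --pt "0.3 0 0 0 0 0 255" --pt "0.45 0.03 0 0 0 0 255" --pt "0.6 0.05 0 0 0 0 255" --pt "0.75 0.08 0 0 0 -0.005 255" --pt "0.87 0.1 0 0 0.003 -0.01 255" --pt "0.97 0.11 0 0 0.003 -0.01 255" --pt "1 0.12 0 0 0.003 -0.01 255"

```text
t: 10.7
tcp_pos: [489.1, -5.2, 309.1]
tcp_rot: [0.154, 0.616, 0.75, 0.184]
wrist_force: [-0.4, 0.0, -2.5]
opening: 7.3
grasp_force: 58.6
```

Run:
```python
from plan import *
where(rest);inc(W(rest,[11,0,250]),toolR(rest))
```

```text
t 10.7 local [  -8.4 -130.1  303.6] rot err [ 0.004 -0.007  0.004] F local [-1.5  0.1 -2. ] M [-0.01  0.44 -0.04] open 7.3 grasp 58.6 j [-0.33 -0.11  1.98  0.31  0.87 -0.68]
inc [0.6527, 0.0953, 0.2631, -0.0012, 0.0023, -0.0014]
```

Call:
apply_moves --pt "0.1 0.05 -0.03 -0.001 0.002 -0.001 255" --pt "0.25 0.1 -0.03 -0.001 0.002 -0.001 255" --pt "0.4 0.12 -0.03 -0.001 0.002 -0.001 255" --pt "0.53 0.12 -0.03 -0.001 0.002 -0.001 255" --pt "0.62 0.11 0.02 -0.001 0.002 -0.001 255" --pt "0.653 0.1 0.1 -0.001 0.002 -0.001 255" --pt "0.653 0.095 0.19 -0.001 0.002 -0.001 255" --pt "0.653 0.095 0.25 -0.001 0.002 -0.001 255"

```text
t: 11.5
tcp_pos: [504.4, 128.5, 272.0]
tcp_rot: [0.153, 0.615, 0.751, 0.186]
wrist_force: [-0.8, 0.6, -1.6]
opening: 7.6
grasp_force: 58.5
```

Run:
```python
from plan import *
where(rest)
S=7;ims=[]
p,r,o=cur()
# plate outline from the grasp: tool x=+Y,y=+X,z=-Z, lower edge 145 below... tcp at plate z 145, x 4
pl=lambda x,y,z: p+r@np.array([y,x-4,145-z])
for n,u,v in(("top",215,140),("side",260,180)):
    f=robot.grab_frame(n);im=cv2.resize(np.ascontiguousarray(f["frame"][v:v+84,u:u+56,::-1]),None,fx=S,fy=S,interpolation=cv2.INTER_CUBIC)
    for x,col in((0,(0,0,255)),(8,(0,255,255))):
        uv=(proj(f,np.array([pl(x,*a) for a in((50,0),(50,180),(-50,180),(-50,0),(50,0))]))-[u,v]+.5)*S-.5
        cv2.polylines(im,[uv.round().astype(np.int32)],False,col,1,cv2.LINE_AA)
    ims.append(im)
cv2.imwrite("pics/held.png",np.hstack(ims))
```

```text
t 11.5 local [ 11.1  -2.1 251.2] rot err [ 0.002 -0.003  0.002] F local [-1.3  0.8 -1.1] M [0.01 0.45 0.04] open 7.6 grasp 58.5 j [ 0.08 -0.02  2.    0.09  0.68 -0.18]
```

View pics/held.png

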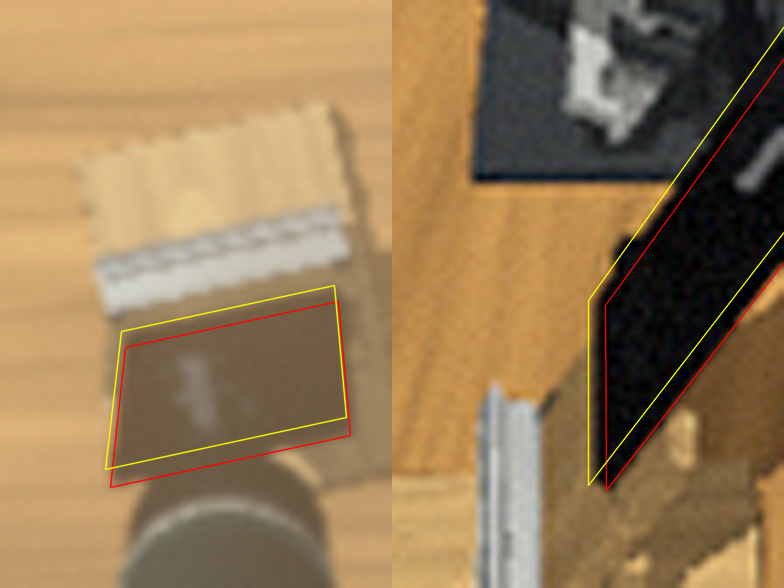

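The held plate matches its predicted outline to about 1 px (lower near corner at side (603,488)), rib outward. It sits above the trough and about 7 mm off the face, so I'll lower it along the slope.

Call:
apply_moves --pt "0.01 0 0.05 0 0.001 0 255" --pt "0.01 0 0.12 0 0.001 0 255" --pt "0.01 0 0.19 0 0.001 0 255" --pt "0.01 0 0.25 0 0.001 0 255" --pt "0.01 0 0.29 0 0.001 0 255" --pt "0.01 0 0.31 0 0.001 0 255" --pt "0.01 0 0.325 0 0.001 0 255" --pt "0.01 0 0.335 0 0.001 0 255"

```text
t: 12.4
tcp_pos: [535.4, 136.7, 214.1]
tcp_rot: [0.153, 0.614, 0.751, 0.188]
wrist_force: [0.2, -0.3, -1.4]
opening: 7.4
grasp_force: 58.6
```

Run:
```python
from plan import *
where(rest)
```

```text
t 12.4 local [ 12.2  -0.3 185.1] rot err [-0.001  0.     0.003] F local [-0.6 -0.3 -1.3] M [-0.03  0.41 -0.04] open 7.4 grasp 58.6 j [ 0.09  0.11  2.03  0.11  0.51 -0.19]
```

Call:
apply_moves --pt "0 -0.005 0.007 0 0 0 255" --pt "0 -0.005 0.014 0 0 0 255" --pt "0 -0.005 0.021 0 0 0 255" --pt "0 -0.005 0.028 0 0 0 255" --pt "0 -0.005 0.035 0 0 0 255" --pt "0 -0.005 0.042 0 0 0 255" --pt "0 -0.005 0.049 0 0 0 255" --pt "0 -0.005 0.055 0 0 0 255"

```text
t: 13.2
tcp_pos: [539.5, 137.6, 203.7]
tcp_rot: [0.153, 0.614, 0.751, 0.188]
wrist_force: [-0.9, 0.4, -1.9]
opening: 7.2
grasp_force: 58.6
```

Run:
```python
from plan import *
where(rest)
```

```text
t 13.2 local [ 11.   -0.3 174. ] rot err [-0.     0.     0.003] F local [-1.5  0.6 -1.3] M [0.01 0.48 0.01] open 7.2 grasp 58.6 j [ 0.09  0.14  2.04  0.11  0.48 -0.2 ]
```

Lower edge at about 29 mm with no contact yet. I'll continue in 1 mm rows.

Call:
apply_moves --pt "0 0 0.005 0 0 0 255" --pt "0 0 0.01 0 0 0 255" --pt "0 0 0.015 0 0 0 255" --pt "0 0 0.02 0 0 0 255" --pt "0 0 0.025 0 0 0 255" --pt "0 0 0.03 0 0 0 255" --pt "0 0 0.035 0 0 0 255" --pt "0 0 0.035 0 0 0 255"

```text
t: 14.0
tcp_pos: [542.5, 137.5, 200.3]
tcp_rot: [0.154, 0.614, 0.751, 0.188]
wrist_force: [-21.1, -11.7, 31.1]
opening: 7.6
grasp_force: 64.6
```

Run:
```python
from plan import *
where(rest)
```

```text
t 14.0 local [ 12.   -1.  169.5] rot err [-0.003 -0.001  0.002] F local [-5.8 -7.3 38.3] M [-0.67  1.7   0.01] open 7.6 grasp 64.6 j [ 0.09  0.15  2.04  0.12  0.47 -0.2 ]
```

Call:
apply_moves --pt "0 0 -0.008 0 0 0 255" --pt "0 0 -0.014 0 0 0 255" --pt "0 -0.005 -0.014 0 0 0 255" --pt "0 -0.01 -0.014 0 0 0 255" --pt "0 -0.015 -0.014 0 0 0 255" --pt "0 -0.02 -0.014 0 0 0 255" --pt "0 -0.025 -0.014 0 0 0 255" --pt "0 -0.025 -0.014 0 0 0 255"

```text
t: 14.8
tcp_pos: [537.0, 137.1, 197.7]
tcp_rot: [0.153, 0.614, 0.751, 0.188]
wrist_force: [0.5, -0.5, -0.9]
opening: 7.2
grasp_force: 58.9
```

Run:
```python
from plan import *
where(rest)
```

```text
t 14.8 local [  5.9  -0.3 169.8] rot err [-0.     0.     0.003] F local [-0.1 -0.6 -1. ] M [0.11 0.07 0.07] open 7.2 grasp 58.9 j [ 0.09  0.14  2.05  0.12  0.46 -0.2 ]
```

Call:
apply_moves --pt "0 -0.003 0 0 0 0 255" --pt "0 -0.006 0 0 0 0 255" --pt "0 -0.009 0 0 0 0 255" --pt "0 -0.012 0 0 0 0 255" --pt "0 -0.014 0 0 0 0 255" --pt "0 -0.014 0 0 0 0 255" --pt "0 -0.014 0 0 0 0 255" --pt "0 -0.014 0 0 0 0 255"

```text
t: 15.6
tcp_pos: [536.5, 136.8, 197.6]
tcp_rot: [0.154, 0.614, 0.751, 0.189]
wrist_force: [6.0, 1.9, -2.1]
opening: 7.2
grasp_force: 58.3
```

Run:
```python
from plan import *
where(rest)
```

```text
t 15.6 local [  5.3  -0.4 170. ] rot err [-0.004  0.     0.002] F local [ 4.6  0.7 -4.8] M [ 0.41 -0.66  0.28] open 7.2 grasp 58.3 j [ 0.09  0.14  2.06  0.12  0.46 -0.21]
```

Call:
apply_moves --pt "0 0 0.002 0 0 -0.001 255" --pt "0 0.002 0.004 0 0 -0.002 255" --pt "0 0.002 0.005 0 0 -0.002 255" --pt "0 0.002 0.005 0 0 -0.002 255" --pt "0 0.002 0.005 0 0 -0.002 255" --pt "0 0.002 0.005 0 0 -0.002 255" --pt "0 0.002 0.005 0 0 -0.002 255" --pt "0 0.002 0.005 0 0 -0.002 255"

```text
t: 16.4
tcp_pos: [536.6, 136.7, 197.3]
tcp_rot: [0.154, 0.612, 0.752, 0.188]
wrist_force: [-1.0, -1.4, 8.0]
opening: 7.3
grasp_force: 60.5
```

Run:
```python
from plan import *
where(rest)
```

```text
t 16.4 local [  5.3  -0.5 169.7] rot err [-0.003 -0.    -0.004] F local [ 2.6 -1.2  7.7] M [ 0.08 -0.46  0.08] open 7.3 grasp 60.5 j [ 0.09  0.14  2.06  0.12  0.46 -0.21]
```

Call:
apply_moves --pt "0 0 0 0 0 0 225" --pt "0 0 0 0 0 0 220" --pt "0 0 0 0 0 0 210" --pt "0 0 0 0 0 0 200" --pt "0 0 0 0 0 0 180" --pt "0 0 0 0 0 0 160" --pt "0 0 0 0 0 0 150" --pt "0 0 0 0 0 0 150" --squeeze 20

```text
t: 17.2
tcp_pos: [535.4, 136.7, 195.8]
tcp_rot: [0.153, 0.612, 0.753, 0.187]
wrist_force: [-0.8, -0.4, -0.6]
opening: 35.6
grasp_force: 0.0
```

Run:
```python
from plan import *
where(rest)
```

```text
t 17.2 local [  3.5  -0.3 168.9] rot err [-0.     0.    -0.003] F local [-1.  -0.2 -0.2] M [-0.01  0.24  0.01] open 35.6 grasp 0.0 j [ 0.09  0.14  2.06  0.12  0.46 -0.21]
```

Free of contact. I'll retract straight up the slope.

Call:
apply_moves --pt "0 0 -0.03 0 0 0 150" --pt "0 0 -0.1 0 0 0 150" --pt "0 0 -0.2 0 0 0 150" --pt "0 0 -0.32 0 0 0 150" --pt "0 0 -0.45 0 0 0 150" --pt "0 0 -0.58 0 0 0 150" --pt "0 0 -0.7 0 0 0 150" --pt "0 0 -0.75 0 0 0 150"

```text
t: 18.0
tcp_pos: [466.4, 122.5, 330.9]
tcp_rot: [0.155, 0.612, 0.752, 0.189]
wrist_force: [1.0, 0.1, -0.3]
opening: 35.2
grasp_force: 0.0
```

Run:
```python
from plan import *
where(rest)
S=7;ims=[]
for n,u,v in(("top",215,140),("side",250,180)):
    f=robot.grab_frame(n);im=cv2.resize(np.ascontiguousarray(f["frame"][v:v+84,u:u+56,::-1]),None,fx=S,fy=S,interpolation=cv2.INTER_CUBIC)
    for x,col in((0,(0,0,255)),(8,(0,255,255))):
        uv=(proj(f,W(rest,[[x,50,24],[x,50,204],[x,-50,204],[x,-50,24],[x,50,24]]))-[u,v]+.5)*S-.5
        cv2.polylines(im,[uv.round().astype(np.int32)],False,col,1,cv2.LINE_AA)
    ims.append(im)
cv2.imwrite("pics/end.png",np.hstack(ims))
```

```text
t 18.0 local [  4.7  -0.4 321.2] rot err [-0.004 -0.    -0.004] F local [ 0.7 -0.1 -0.7] M [-0.05  0.24 -0.01] open 35.2 grasp 0.0 j [ 0.06 -0.16  1.97  0.09  0.85 -0.19]
```

View pics/end.png

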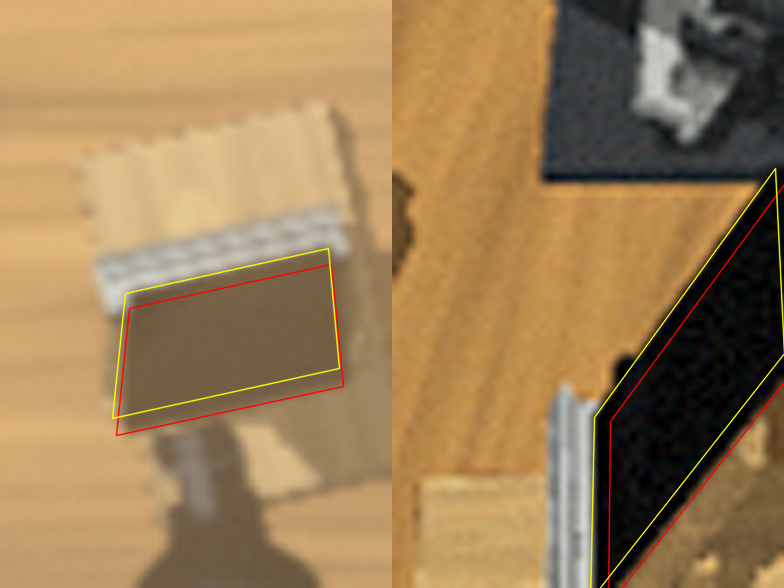

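The plate matches the outline for lying flat on the board: front lower edge along the ledge at side (595,415)–(600,585), centred, rib outward at (622,365). The gripper is well clear, so I'm handing in.

```bash
python3 -c "
from bench import robot
print(robot.close_job())"
```

```text
the job is handed in; nothing more can be done
None
```

The black laminate stands on the cooling rest's ledge with its back flat on the board, centred and rib outward. The clamp bar is swung open to about 1.2 rad, the gripper is clear, and I handed the job in at about 18 s; no verdict was returned.

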